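# Set up the cookbook stand with recipe book and splash screen

## Robot

A 6-joint arm with a two-finger parallel gripper is mounted at the origin on a cart in front of the work surface, level with it; the furniture and walls round the work are solid. World frame = base frame: x ahead of the robot, y to its left, z up, the work surface at z = 0. Lengths are in m, angles in rad, forces in N, time in s.
With the tool pointing down it reaches from about 0.35 to 0.875 m from the base axis. Payload 4.2 kg.
Tool frame: the origin (TCP) lies on the centre line of the jaws, within the pads' length; the fingertips stand 8 mm ahead of it and the grasp point (between the pads) lies 11 mm behind it; z points along the fingers, y is the line along which they close (so a half turn about z gives the same grasp; the last joint's range is limited). The gripper opens to 87 mm and grips with 3 to 60 N. Pads are 19 mm wide; open, the fingers measure 117 mm over their backs; the gripper's body (75 mm by 190 mm) begins 51 mm behind the grasp point.
Start: joints at [1.569, 0.385, 0.008, 0, -1.194, -0.259], TCP at [0.161, 0.604, 0.204] pointing down, gripper open.
Joint ranges: [-3.14, 3.14], [-1.21, 2.06], [-1.07, 1.41], [-3.16, 2.05], [-2.99, -0.16], [-3.1, 3.1]. Speed limits (rad/s): [2.79, 2.79, 3.14, 3.14, 3.14, 3.14].

## Interface

Orientations are given as a unit quaternion [w, x, y, z].
In Python, from rig import manip gives the robot as it stands. The module is installed in compiled form; this text tells all that it offers.
- The arm moves only by the shell command python3 -m handwheel 'ROWS' [OPENING] [FORCE]. ROWS is JSON, a list of rows, each an object with "translation": the shift along the world's x, y, z in cm, a list of three; "turn": the turn about the world's z in degrees. In form: [{"translation": [x, y, z], "turn": turn}, ...]. A call has 1 to 5 rows; each row is the pose to reach, as a shift and turn from the pose commanded when the call began; what a row does not reach only later rows make up. A row lasts 1/8 s, in which the tool goes at most 62.5 mm and 10.7 degrees, less where a joint would pass 70% of its speed; a pose out of reach is approached as far as the arm can. A call with a gripper value outside its range is refused whole. OPENING is the opening, from 0 (shut) to 1 (fully open), set as the call begins (- or left out, the last holds). The fingers move at their own pace and stop on an object; FORCE is the grip in N (left out, the last holds). Time passes only in rows, so rows that repeat a pose let the fingers close. It gives the time, the measured TCP pose, the force, the opening and the grip force at its end, in the units of the state.
- manip.observe(): the state, without advancing time (a new reading comes with each control period).
- manip.grab_frame(name): name is "side" or "top" or "wrist"; returns the picture (400x640x3 uint8, red, green, blue); there is no depth.
- manip.camera_model(name): a dict with "K" (3x3 intrinsics, pixels), "dist" ([k1, k2, p1, p2, k3] as OpenCV has them; the pictures are not rectified), "rvec" (rotation vector, rad) and "tvec" (3), from world to camera coordinates, as OpenCV has them; the wrist camera has in their place "hand_eye" (4x4, takes a point from camera to tool coordinates, whose origin is the TCP and whose axes are the flange's). Camera axes: x right, y down, z forward; pixel columns grow to the right and rows downward; lengths in m; the calibration is good to about 2 mm. A picture is of the moment at which its call begins: read the wrist's pose just before it. camera_model takes no time and is no camera call.
- manip.hand_in(): hands the job in; it is judged then, once.
Trained networks look in the newest picture that a camera, given by its name, has taken for a name from the list of things; names that differ only in an ending like _2 or _b are one class to them, and where a whole thing is asked for, a point or a joint stands for the part that bears it (a point fixed in the world has none). Each returns a list of dicts, best first, with "p" (0 to 1); they miss things now and then, are a little off and sometimes report something else, mostly with a low value. They report only what shows in the picture. A call takes as long as a camera call.
- manip.regions_of(label, camera): "pixels" (400x640 bool, what is visible of it) and "extent" ([left, top, right, bottom] in pixels, round what is visible of it).
- manip.place_of(label, camera): "uv" ([column, row] in pixels: a listed point, or the origin of a listed thing).
The state is a dict: "t": time; "joint_positions": joint angles; "qvel": joint speeds; "tau": joint torques, N m; "eef_pos": TCP position; "tcp_rot": TCP orientation; "wrist_force": force on the tool from outside, world axes, zero at the start; "ft_torque": the same for the moment, N m; "grip_width": finger opening in m; "grasp_force": force on a finger pad.
Only numpy, scipy, OpenCV 4.12 (cv2) and the standard library are available. Lean on these libraries where they do the work, as an engineer would, in place of code of your own. Each camera call takes 0.05 s, during which the arm holds its last target. There are 200 camera calls.

## Task

Get the cookbook stand ready for cooking: swing its page bar forward, take the larger recipe book from the rack and set it gently on the stand in the middle of the ledge, recipe page facing out and leaning flat against the back board, then set the clear splash screen on the same ledge in front of it, between book and lip, leaning back against the book. Finally swing the page bar back up so that it rests against the screen. Leave the other book, the chopping board and the things standing about where they are.

Things in the scene. Friction and masses are not known exactly. Their poses are not given: they have to be found in the camera images.
- ledge: Seat of the fixed wooden cookbook stand, 190 mm wide, facing the robot. Origin: middle of the corner of ledge and back board, 22 mm above the worktop. Frame tilted 20 degrees: z up the back board (95 mm tall, 8 mm thick, face at x = 0), x into the board, y along the ledge. Ledge surface z = 0, x from 0 to -50 mm; lip at x = -50 to -56 mm, 14 mm high.
- page_bar (a joint): Hinge of the stand's page bar, a U of 6 mm steel wire 132 mm wide, pivoted in front of the lip. 0 = lying back on the bare board (its start, or near it); grows as it swings forward; about 0.90 = vertical; 1.55 = fully forward at its stop. Light (70 g), nearly free: past the vertical it falls to that side and stays. On the screen with the book behind it rests at about 0.34.
- bar_grip (a point): Centre of the black rubber sleeve (14 mm diameter, 70 mm long, along the ledge's y) in the middle of the page bar's cross wire, 126 mm from the pivot line. Lying back, it is 15 mm above the board's top edge.
- bar_pivot (a point): Middle of the page bar's pivot line (along the ledge's y), in front of the lip; at x = -61, z = 3 mm in the ledge's frame.
- recipe_book: The larger of two ring-bound recipe books, folded open: rigid block 150 mm wide, 135 mm tall, 22 mm thick, 0.39 kg. Origin: centre of its underside; z up, x through the thickness: -x is the recipe page (paper with a picture), +x the plain cover; rings at +y. Starts upright in a slot of the rack, rings toward the robot, page to the robot's right.
- recipe_book_page (a point): Centre of the recipe page, on the front face of the larger book, 67.5 mm above its underside.
- splash_screen: Splash screen, 165 mm wide, 172 mm tall: clear sheet 5 mm thick with thin steel edges, wooden foot bar 18 mm thick and 22 mm high, wooden top rail 10 mm thick and 28 mm high; 0.24 kg. Origin: centre of its underside; z up, x through the thickness, y along its width; front and back alike. Starts upright in a slot of the rack.
- rack: Fixed rack of pale wood, 270 x 132 mm, origin on the worktop at its centre. Four slots along its y at -90, -30, 30 and 90 mm, each 29 mm wide between dowels reaching 72 mm above the worktop; things stand in them 14 mm above the worktop, thickness along the rack's y. Which thing is in which slot varies.
- small_book: The smaller ring-bound book, 118 mm wide, 108 mm tall, 22 mm thick, upright in the rack; origin at the centre of its underside. Stays there.
- chopping_board: Pale wooden chopping board, 140 mm wide, 128 mm tall, 20 mm thick, upright in the rack; origin at the centre of its underside. Stays there.
- spice_jar: Round spice jar, 41 mm diameter, 105 mm tall, on the worktop between rack and stand; origin at the centre of its underside. Stays.
- herb_jar: Round spice jar, 41 mm diameter, 105 mm tall, in front of the stand; origin at the centre of its underside. Stays.
- salt_shaker: Salt shaker, 44 mm diameter, 90 mm tall, behind and between rack and stand; origin at the centre of its underside. Stays. Behind it stands a fixed kettle, 240 mm tall, its handle toward the robot reaching to 0.70 m ahead of the robot base; right of that, behind the rack, a bread bin 217 mm tall from 0.67 m on.
- mug: Wide mug, 94 mm across, 126 mm with its handle, 69 mm tall, at the front left; origin on its underside. Stays.

How it is judged:
On the way, in this order (a step that is already met when the one before it is completed fails the run):
1. the page bar is swung forward (joint above 1.2) (value of joint page_bar above 1.2 rad), for 0.2 s.
2. the recipe book is on the ledge against the board, page out (z of recipe_book in the frame of ledge between -0.004 and 0.006 m and x of recipe_book in the frame of ledge above -0.021 m and x of recipe_book_page in the frame of ledge between -0.034 and -0.017 m and y of recipe_book in the frame of ledge between -0.025 and 0.025 m and angle between the z axis of recipe_book and the z axis of ledge, either way round below 0.13 rad), for 0.2 s.
3. the splash screen is on the ledge in front of the book (all of step 2 and z of splash_screen in the frame of ledge between -0.004 and 0.006 m and x of splash_screen in the frame of ledge between -0.046 and -0.026 m and y of splash_screen in the frame of ledge between -0.025 and 0.025 m and angle between the z axis of splash_screen and the z axis of ledge, either way round below 0.17 rad), for 0.2 s.
At the end, for the whole second after the job is handed in: Book on the ledge (within 6 mm), foot within 10 mm of the board, page outward, within 0.13 rad of the slope; screen on the ledge (6 mm) between book and lip, within 0.17 rad of the slope; both within 25 mm of the middle, released and at rest; page bar back against the screen (joint below 0.50) (all of step 3 and value of joint page_bar below 0.5 rad and linear speed of each of recipe_book, splash_screen below 0.02 m/s); the robot touches nothing.
It fails at once if the recipe book or the splash screen is dropped or rammed onto the stand (more than 60 N) (contact force between any of recipe_book, splash_screen and ledge above 60 N).
It fails at once if the small book or the chopping board is taken from its slot (moved more than 40 mm) (distance of any of small_book, chopping_board from where it was at the start of the episode above 0.04 m).
It fails at once if a jar, the salt shaker or the mug is pushed more than 40 mm or tipped over (distance of any of spice_jar, herb_jar, salt_shaker, mug from where it was at the start of the episode above 0.04 m or angle between any of spice_jar, herb_jar, salt_shaker, mug's own z axis and vertical above 0.6 rad).
It also fails if it takes over 72 s, if anything falls off the work surface, if the arm or the gripper's body presses on something with over 40 N, if the wrist force passes 120 N, or if a joint passes its speed limit or range.

## Working session

There is one attempt and no reset: what is moved stays moved. The work goes in short steps, Python scripts to look and compute and a shell command to move; the robot and the scene stay as the last step left them, time stands still between calls to the robot, and variables do not carry over. Pictures are saved under pics/ and viewed, at most 10 in all, crops included, and the job is handed in when it is done.

```bash
ls; mkdir -p pics
cat > h.py <<'E'
import numpy as np, cv2
from rig import manip
from scipy.spatial.transform import Rotation as R
def cam(n, st=None):
    m=manip.camera_model(n); K=np.array(m["K"],float); d=np.array(m["dist"],float)
    if "rvec" in m and m["rvec"] is not None:
        Rc=cv2.Rodrigues(np.array(m["rvec"],float))[0]; t=np.array(m["tvec"],float).ravel()
    else:
        st=st or manip.observe(); q=st["tcp_rot"]
        T=np.eye(4);T[:3,:3]=R.from_quat([q[1],q[2],q[3],q[0]]).as_matrix();T[:3,3]=st["eef_pos"]
        X=np.linalg.inv(T@np.array(m["hand_eye"])); Rc=X[:3,:3]; t=X[:3,3]
    return K,d,Rc,t
def ray(c,uv):
    K,d,Rc,t=c; p=cv2.undistortPoints(np.array([[uv]],float),K,d).ravel()
    return -Rc.T@t, Rc.T@np.array([p[0],p[1],1.])
def atz(c,uv,z):
    o,v=ray(c,uv); return o+v*(z-o[2])/v[2]
def proj(c,P):
    K,d,Rc,t=c; return cv2.projectPoints(np.atleast_2d(np.array(P,float)),cv2.Rodrigues(Rc)[0],t,K,d)[0].reshape(-1,2)
def tri(cs,uvs):
    A=np.zeros((3,3));b=np.zeros(3)
    for c,uv in zip(cs,uvs):
        o,v=ray(c,uv);v=v/np.linalg.norm(v);M=np.eye(3)-np.outer(v,v);A+=M;b+=M@o
    return np.linalg.solve(A,b)
def save(n,f):
    im=manip.grab_frame(n); cv2.imwrite("pics/"+f,im[:,:,::-1]); return im
E
python3 - <<'E'
from h import *
np.set_printoptions(precision=3,suppress=True)
for n in("side","top"):
    save(n,n+"0.png"); c=cam(n); print(n,-c[2].T@c[3],c[2][2])
C={n:cam(n) for n in("side","top")}
for l in ["ledge","bar_grip","bar_pivot","recipe_book","recipe_book_page","splash_screen","rack","small_book","chopping_board","spice_jar","herb_jar","salt_shaker","mug"]:
    u={}
    for n in C:
        r=manip.place_of(l,n)
        if r: u[n]=np.array(r[0]["uv"]); print(l,n,u[n],round(r[0]["p"],2),len(r))
    if len(u)==2: print("   tri",tri([C["side"],C["top"]],[u["side"],u["top"]]))
print(manip.observe())
a=cv2.imread("pics/side0.png")
E
```

```text
pics
side [ 0.401 -0.735  0.689] [ 0.143  0.728 -0.671]
top [ 0.416 -0.081  1.193] [ 0.117  0.01  -0.993]
ledge side [332.2 158.9] 0.7 1
ledge top [247.3 187.8] 0.79 1
   tri [0.58 0.15 0.02]
bar_grip side [346.9 125.1] 0.62 1
bar_grip top [241.2 169.5] 0.64 1
   tri [0.617 0.148 0.124]
recipe_book top [343.3 204.4] 0.55 1
recipe_book_page side [334.7 216.9] 0.7 2
recipe_book_page top [349.2 202.6] 0.77 1
   tri [ 0.531 -0.144  0.091]
splash_screen side [343.7 279.2] 0.85 1
splash_screen top [380.9 212.8] 0.66 1
   tri [ 0.521 -0.243  0.006]
small_book side [341.3 304.3] 0.77 2
small_book top [402.7 219.1] 0.91 1
   tri [ 0.503 -0.306  0.014]
chopping_board top [358.5 206.9] 0.59 1
spice_jar side [299.6 206.9] 0.97 1
spice_jar top [300.6 235.4] 0.75 1
   tri [ 0.456 -0.011  0.008]
herb_jar side [291.1 185.7] 0.85 1
herb_jar top [258.7 236.7] 0.48 1
   tri [ 0.449  0.118 -0.029]
salt_shaker side [381.3 210.5] 0.98 1
salt_shaker top [317.3 169. ] 0.75 1
   tri [ 0.653 -0.054 -0.002]
mug side [272.7 163.9] 0.7 1
mug top [229.1 245.1] 0.86 1
   tri [ 0.415  0.202 -0.01 ]
{'t': 1.4, 'joint_positions': array([ 1.569,  0.385,  0.008, -0.   , -1.194, -0.259]), 'qvel': array([-0.002, -0.001,  0.001,  0.   ,  0.001,  0.002]), 'tau': array([ -0.   , -39.046,  18.761,   4.224,   0.015,  -0.   ]), 'eef_pos': array([0.161, 0.604, 0.204]), 'tcp_rot': array([ 0.   ,  0.992, -0.13 , -0.   ]), 'wrist_force': array([-0.601,  0.477, -0.219]), 'ft_torque': array([ 0.007, -0.022, -0.005]), 'grasp_force': 0.0, 'grip_width': 0.08725297732263484}
```

View pics/side0.png

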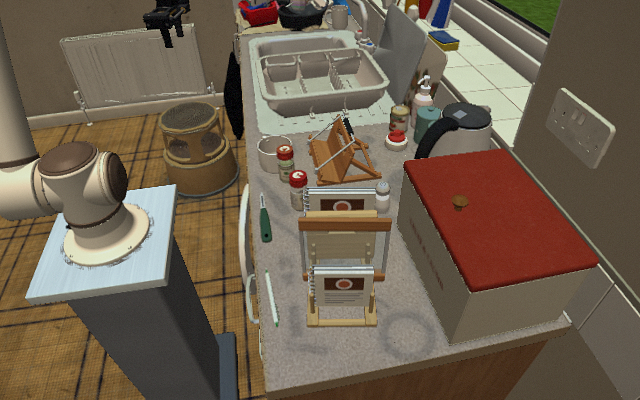

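View pics/top0.png

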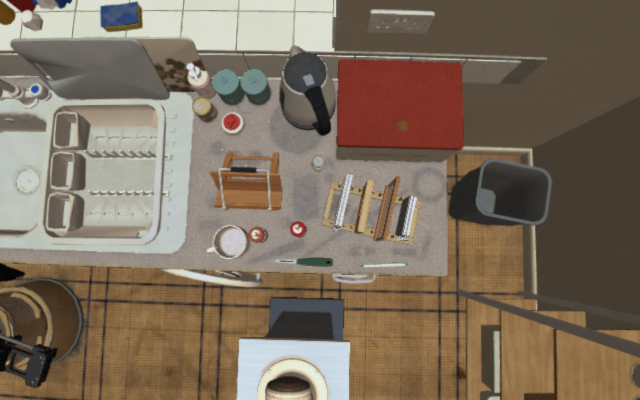

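The top picture shows, left to right, the stand at (247,188) with its bar lying back, and rack slots holding the big book (345,200), chopping board (367,206), screen (385,210) and small book (408,217). The side picture agrees. I'll move the wrist camera over the stand.

```bash
python3 -m handwheel '[{"translation":[3.4,-4.5,2.5],"turn":5},{"translation":[6.8,-9,5],"turn":10},{"translation":[10.2,-13.5,7.5],"turn":15},{"translation":[13.6,-18,10],"turn":15},{"translation":[17,-22.5,12.5],"turn":15}]' 0
python3 -m handwheel '[{"translation":[3.4,-4.5,2.5],"turn":0},{"translation":[6.8,-9,5],"turn":0},{"translation":[10.2,-13.5,7.5],"turn":0},{"translation":[13.6,-18,7.5],"turn":0},{"translation":[17,-22.5,7.5],"turn":0}]'
python3 - <<'E'
from h import *
np.set_printoptions(precision=3,suppress=True)
print(np.array(manip.camera_model("wrist")["hand_eye"]))
st=manip.observe(); save("wrist","w0.png"); c=cam("wrist",st); print(st["eef_pos"],st["tcp_rot"],st["joint_positions"])
for l in ["ledge","bar_grip","bar_pivot","herb_jar","recipe_book_page"]:
    for r in manip.place_of(l,"wrist")[:1]: print(l,r["uv"],r["p"],[atz(c,r["uv"],z) for z in (.022,.046,.124)])
E
```

```text
t: 2.02
eef_pos: [0.3319, 0.3772, 0.3299]
tcp_rot: [-0.0, 1.0, 0.001, 0.0]
wrist_force: [1.0, 0.7, -0.2]
grip_width: 0.045
grasp_force: 0.0
t: 2.65
eef_pos: [0.502, 0.1523, 0.4044]
tcp_rot: [-0.001, 1.0, 0.001, 0.001]
wrist_force: [1.1, 0.8, 0.4]
grip_width: 0.0015
grasp_force: 0.0
[[-0.001 -0.97  -0.241  0.066]
 [ 1.    -0.001 -0.     0.001]
 [-0.    -0.241  0.97  -0.181]
 [ 0.     0.     0.     1.   ]]
[0.502 0.152 0.404] [-0.001  1.     0.001  0.001] [ 0.604  0.137  0.16  -0.    -1.592  0.968]
ledge [326.8, 121.0] 0.68 [array([0.581, 0.143, 0.022]), array([0.581, 0.143, 0.046]), array([0.579, 0.144, 0.124])]
bar_grip [328.2, 93.5] 0.71 [array([0.63 , 0.14 , 0.022]), array([0.628, 0.141, 0.046]), array([0.619, 0.142, 0.124])]
herb_jar [341.7, 188.3] 0.56 [array([0.453, 0.113, 0.022]), array([0.457, 0.114, 0.046]), array([0.473, 0.12 , 0.124])]
recipe_book_page [489.3, 149.3] 0.6 [array([ 0.53 , -0.171,  0.022]), array([ 0.531, -0.157,  0.046]), array([ 0.537, -0.113,  0.124])]
```

View pics/w0.png

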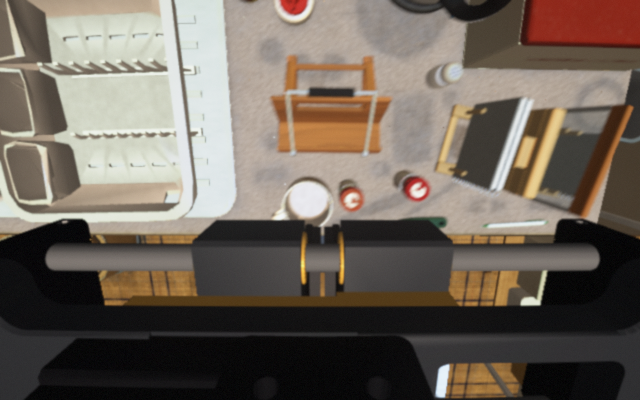

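Run:
```python
from h import *
np.set_printoptions(precision=4,suppress=True)
st=manip.observe(); c=cam("wrist",st)
im=cv2.imread("pics/w0.png"); cv2.imwrite("pics/w0c.png",cv2.resize(im[40:220,250:410],None,fx=3.3,fy=3.3,interpolation=cv2.INTER_CUBIC))
# predicted model for guess pose
def stand(x,y,yaw):
    a=np.radians(20); L=np.array([[np.cos(a),0,np.sin(a)],[0,1,0],[-np.sin(a),0,np.cos(a)]])
    Rz=R.from_euler("z",yaw).as_matrix()
    pts=np.array([[0,.095,.095],[0,-.095,.095],[-.056,.095,.014],[-.056,-.095,.014],[.0,.095,0],[0,-.095,0]])
    return (Rz@L@pts.T).T+[x,y,.022]
print(proj(c,stand(.58,.143,0)))
for uv in ((273,97),(391,97)): print(atz(c,uv,.111))
for uv in ((309,92),(354,92)): print(atz(c,uv,.124))
r=manip.regions_of("ledge","wrist")
for q in r[:2]: print(q["p"],q["extent"])
r=manip.regions_of("bar_grip","wrist")
for q in r[:2]: print(q["p"],q["extent"])
```

```text
[[267.4511  97.8392]
 [389.9386  97.9535]
 [275.1145 147.813 ]
 [380.3703 147.8898]
 [276.88   120.8421]
 [378.2145 120.9237]]
[0.6137 0.2294 0.111 ]
[0.6139 0.0464 0.111 ]
[0.6196 0.1729 0.124 ]
[0.6196 0.1053 0.124 ]
0.57 [269.2, 88.1, 390.5, 157.0]
0.48 [529.3, 103.2, 635.3, 217.4]
0.84 [283.2, 89.4, 376.9, 152.9]
```

View pics/w0c.png

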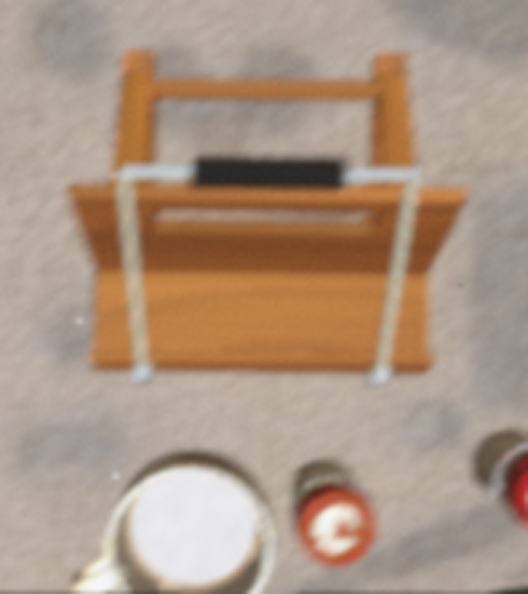

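The crop shows an essentially unrotated stand: board top edge (271,97)–(392,97.5), sleeve (308.5,92)–(354,92), pivots (293,153) and (365,154) in full-image pixels. That puts the ledge at about (0.580, 0.140). I'll hook the bar from behind with closed fingers.

```bash
python3 -m handwheel '[{"translation":[5,-0.4,-3]},{"translation":[10,-0.8,-6]},{"translation":[14.6,-1.2,-9]},{"translation":[14.6,-1.2,-15]},{"translation":[14.6,-1.2,-20]}]' 0 || python3 -m handwheel '[{"translation":[5,-0.4,-3],"turn":0},{"translation":[10,-0.8,-6],"turn":0},{"translation":[14.6,-1.2,-9],"turn":0},{"translation":[14.6,-1.2,-15],"turn":0},{"translation":[14.6,-1.2,-20],"turn":0}]' 0
```

```text
t: 3.68
eef_pos: [0.6466, 0.143, 0.2009]
tcp_rot: [0.0, 1.0, 0.001, -0.001]
wrist_force: [0.2, -0.1, 0.4]
grip_width: 0.0004
grasp_force: 0.0invalid input at $[0]: expected keys translation, turn
```

```bash
python3 -m handwheel '[{"translation":[0,-0.2,-4],"turn":0},{"translation":[0,-0.2,-7],"turn":0},{"translation":[0,-0.2,-8.5],"turn":0},{"translation":[0,-0.2,-8.5],"turn":0}]' 0
python3 -m handwheel '[{"translation":[-2,0,1],"turn":0},{"translation":[-4,0,2.5],"turn":0},{"translation":[-6,0,3.5],"turn":0},{"translation":[-8,0,4.2],"turn":0},{"translation":[-10,0,4.5],"turn":0}]' 0
python3 -m handwheel '[{"translation":[-2,0,0.2],"turn":0},{"translation":[-4,0,0.2],"turn":0},{"translation":[-4,0,0.2],"turn":0},{"translation":[-4,0,6],"turn":0},{"translation":[-4,-6,12],"turn":0}]' 1
python3 - <<'E'
from h import *
np.set_printoptions(precision=3,suppress=True)
save("side","s1.png"); save("top","t1.png"); C=[cam("side"),cam("top")]
for l in("bar_grip",):
    u=[manip.place_of(l,n) for n in("side","top")]; print([x[0] for x in u if x])
    if all(u): print(tri(C,[x[0]["uv"] for x in u]))
E
```

```text
t: 4.18
eef_pos: [0.6467, 0.1405, 0.1182]
tcp_rot: [0.0, 1.0, 0.001, -0.001]
wrist_force: [-0.2, 0.9, 0.6]
grip_width: 0.0004
grasp_force: 0.0
t: 4.8
eef_pos: [0.5478, 0.1407, 0.1667]
tcp_rot: [-0.001, 1.0, 0.001, 0.002]
wrist_force: [0.6, 0.5, -0.5]
grip_width: 0.0005
grasp_force: 0.0
t: 5.42
eef_pos: [0.5091, 0.0971, 0.2713]
tcp_rot: [-0.001, 1.0, 0.003, 0.002]
wrist_force: [1.1, -0.0, -0.3]
grip_width: 0.0423
grasp_force: 0.0
[{'uv': [350.7, 125.7], 'p': 0.53}, {'uv': [241.5, 171.3], 'p': 0.51}]
[0.62  0.147 0.122]
```

Run:
```python
import cv2,numpy as np
a=cv2.imread("pics/s1.png")[90:240,240:440]; b=cv2.imread("pics/t1.png")[120:270,180:380]
cv2.imwrite("pics/v1.png",cv2.resize(np.vstack([a,b]),None,fx=2,fy=2,interpolation=cv2.INTER_CUBIC))
```

```text
(no output)
```

View pics/v1.png

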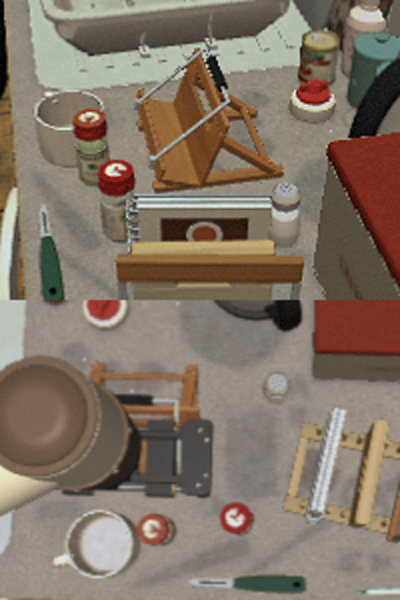

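The bar is still lying back (sleeve at about (347,125) in the side view): the fingertips rose over it. I'll retry deeper, rising only after contact.

```bash
python3 -m handwheel '[{"translation":[5,2,0],"turn":0},{"translation":[10,4,0],"turn":0},{"translation":[14.2,6.2,-4],"turn":0},{"translation":[14.2,6.2,-10],"turn":0},{"translation":[14.2,6.2,-14],"turn":0}]' 0
python3 -m handwheel '[{"translation":[0,0,-3],"turn":0},{"translation":[0,0,-3.8],"turn":0},{"translation":[0,0,-3.8],"turn":0},{"translation":[-0.7,0,-3.8],"turn":0},{"translation":[-1.3,0,-3.8],"turn":0}]' 0
python3 -m handwheel '[{"translation":[-0.5,0,0.8],"turn":0},{"translation":[-1.2,0,1.4],"turn":0},{"translation":[-2.5,0,1.8],"turn":0},{"translation":[-4,0,2.4],"turn":0},{"translation":[-6,0,2.8],"turn":0}]' 0
python3 -m handwheel '[{"translation":[-2,0,0.2],"turn":0},{"translation":[-4,0,0.3],"turn":0},{"translation":[-6,0,0.3],"turn":0},{"translation":[-7.5,0,0.3],"turn":0},{"translation":[-7.5,0,0.3],"turn":0}]' 0
python3 - <<'E'
from h import *
np.set_printoptions(precision=3,suppress=True)
C=[cam("side"),cam("top")]
save("side","s2.png"); save("top","t2.png")
for l in("bar_grip",):
    u=[manip.place_of(l,n) for n in("side","top")]; print([x[0] for x in u if x])
    if all(u): print(tri(C,[x[0]["uv"] for x in u]))
a=cv2.imread("pics/s2.png")[90:240,240:440]; b=cv2.imread("pics/t2.png")[120:270,180:380]
cv2.imwrite("pics/v2.png",cv2.resize(np.vstack([a,b]),None,fx=2,fy=2,interpolation=cv2.INTER_CUBIC))
E
```

```text
t: 6.25
eef_pos: [0.6476, 0.1579, 0.1223]
tcp_rot: [0.001, 1.0, 0.001, -0.003]
wrist_force: [0.2, -0.1, -0.2]
grip_width: 0.024
grasp_force: 0.0
t: 6.88
eef_pos: [0.6364, 0.158, 0.0915]
tcp_rot: [-0.001, 1.0, 0.001, 0.001]
wrist_force: [4.5, 0.6, 1.1]
grip_width: 0.0006
grasp_force: 3.0
t: 7.5
eef_pos: [0.5742, 0.1574, 0.1179]
tcp_rot: [0.0, 1.0, 0.0, -0.001]
wrist_force: [-1.0, 0.6, 0.4]
grip_width: 0.0005
grasp_force: 0.2
t: 8.12
eef_pos: [0.4996, 0.1574, 0.121]
tcp_rot: [0.0, 1.0, 0.001, -0.001]
wrist_force: [0.3, -0.5, -0.0]
grip_width: 0.0002
grasp_force: 0.0
[{'uv': [281.7, 127.0], 'p': 0.66}, {'uv': [238.7, 233.6], 'p': 0.75}]
[0.446 0.142 0.145]
```

View pics/v2.png

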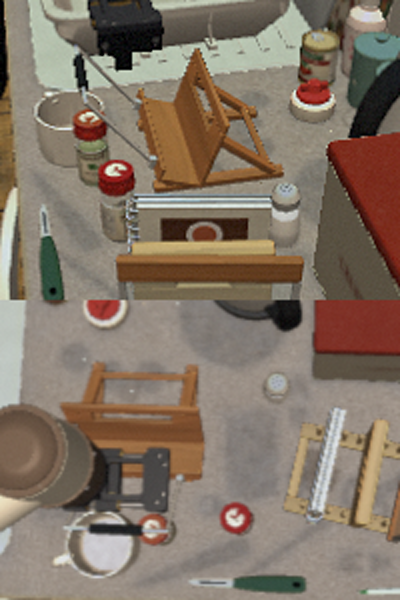

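Bar is forward: sleeve at side (282,127), matching the predicted forward-stop position. Now over to the rack.

```bash
python3 -m handwheel '[{"translation":[0,0,6],"turn":0},{"translation":[0,0,12],"turn":0},{"translation":[-1,-4,16],"turn":0},{"translation":[-2,-9,19],"turn":0},{"translation":[-3,-14.5,21],"turn":0}]' 0.5
python3 -m handwheel '[{"translation":[0,-6,1],"turn":0},{"translation":[0,-12,2],"turn":0},{"translation":[0,-18,3],"turn":0},{"translation":[0,-22,3],"turn":0},{"translation":[0,-22,3],"turn":0}]' 0.5
python3 - <<'E'
from h import *
np.set_printoptions(precision=3,suppress=True)
st=manip.observe(); im=save("wrist","w3.png"); c=cam("wrist",st); print(st["eef_pos"])
for l,z in [("recipe_book",.149),("splash_screen",.186),("small_book",.122),("chopping_board",.142),("rack",0.014)]:
    for r in manip.regions_of(l,"wrist")[:1]: print(l,"reg",r["p"],r["extent"])
cv2.imwrite("pics/w3c.png",cv2.resize(im[20:260,200:520,::-1],None,fx=2.4,fy=2.4,interpolation=cv2.INTER_CUBIC))
E
```

```text
t: 8.95
eef_pos: [0.4715, 0.0115, 0.3327]
tcp_rot: [-0.0, 1.0, 0.001, 0.001]
wrist_force: [1.5, 0.0, 0.3]
grip_width: 0.0404
grasp_force: 0.0
t: 9.57
eef_pos: [0.4711, -0.2099, 0.3602]
tcp_rot: [-0.0, 1.0, -0.002, -0.001]
wrist_force: [0.1, 0.7, 0.1]
grip_width: 0.0432
grasp_force: 0.0
[ 0.471 -0.21   0.36 ]
recipe_book reg 0.92 [242.4, 68.0, 287.3, 182.7]
splash_screen reg 0.61 [330.9, 69.7, 370.3, 208.8]
small_book reg 0.56 [362.6, 112.0, 402.9, 192.7]
chopping_board reg 0.67 [292.8, 78.6, 319.9, 185.4]
rack reg 0.96 [254.5, 86.8, 408.2, 190.1]
```

View pics/w3c.png

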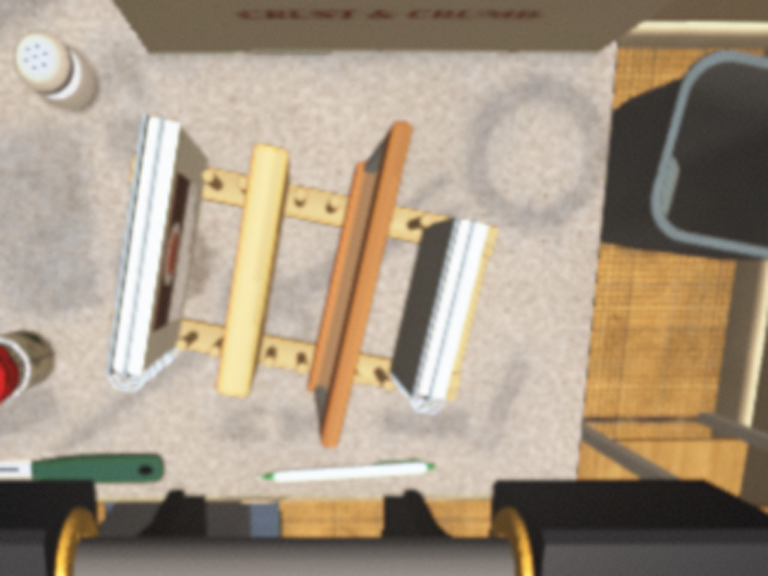

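The crop shows the big book's top from (162,118) to (127,375) with its page to the right. The screen's top rail runs from (401,125) to (331,442). Computing grasp poses.

Run:
```python
from h import *
np.set_printoptions(precision=4,suppress=True)
c=cam("wrist"); f=lambda u,v:(200+u/2.4,20+v/2.4)
def seg(n,a,b,z):
    A=atz(c,f(*a),z);B=atz(c,f(*b),z);d=A-B; print(n,"mid",(A+B)/2,"len",np.linalg.norm(d),"yaw",np.degrees(np.arctan2(d[1],d[0])))
seg("book",(162,118),(127,375),.149)
seg("booktopL",(142,115),(112,372),.149); seg("booktopR",(182,120),(142,378),.149)
seg("chop",(270,147),(234,394),.142)
seg("screen",(401,125),(331,442),.186)
seg("small",(474,222),(430,400),.122)
```

```text
book mid [ 0.5415 -0.1256  0.149 ] len 0.13889377235816633 yaw -10.657531194091943
booktopL mid [ 0.5431 -0.1161  0.149 ] len 0.1383159550887988 yaw -9.869654521695455
booktopR mid [ 0.5401 -0.1351  0.149 ] len 0.13998826792505661 yaw -11.405004313141246
chop mid [ 0.5287 -0.184   0.142 ] len 0.13720076505533318 yaw -9.161292440974487
screen mid [ 0.5218 -0.2432  0.186 ] len 0.15941700982532178 yaw -11.271937331538895
small mid [ 0.5062 -0.3021  0.122 ] len 0.10723299217176623 yaw -11.053675754818482
```

```bash
python3 -m handwheel '[{"translation":[3,4,0],"turn":-5.5},{"translation":[6.8,8.5,-2],"turn":-10.9},{"translation":[6.8,8.5,-8],"turn":-10.9},{"translation":[6.8,8.5,-13],"turn":-10.9},{"translation":[6.8,8.5,-13],"turn":-10.9}]' 0.5
python3 - <<'E'
from h import *
np.set_printoptions(precision=4,suppress=True)
st=manip.observe(); im=save("wrist","w4.png"); c=cam("wrist",st); print(st["eef_pos"],st["tcp_rot"])
for n in("recipe_book","recipe_book_page"):
  for r in manip.place_of(n,"wrist")[:1]: print(n,r["p"],r["uv"])
for r in manip.regions_of("recipe_book","wrist")[:1]:
    print(r["p"],r["extent"]); 
# predicted top corners with estimate
yaw=np.radians(-10.9);Rz=R.from_euler("z",yaw).as_matrix()
for x,y in((.075,.011),(.075,-.011),(-.075,.011),(-.075,-.011)):
    P=Rz@[x,y,0]+[.539,-.125,.149]; q=proj(c,P)[0]; print(q); cv2.circle(im,tuple(int(round(v)) for v in q),2,(255,0,0),-1)
cv2.imwrite("pics/w4c.png",cv2.resize(im[0:300,170:470,::-1],None,fx=2,fy=2,interpolation=cv2.INTER_CUBIC))
E
```

```text
t: 10.5
eef_pos: [0.5366, -0.1212, 0.2273]
tcp_rot: [0.0, 0.996, -0.094, -0.005]
wrist_force: [0.8, -0.2, 0.6]
grip_width: 0.0439
grasp_force: 0.0
[ 0.5366 -0.1212  0.2273] [ 0.0004  0.9956 -0.0937 -0.0047]
recipe_book 0.96 [326.4, 173.8]
0.91 [315.2, 115.4, 342.8, 243.9]
[311.9428 113.006 ]
[337.6205 113.0539]
[313.0208 271.7597]
[335.3415 271.7726]
```

View pics/w4c.png

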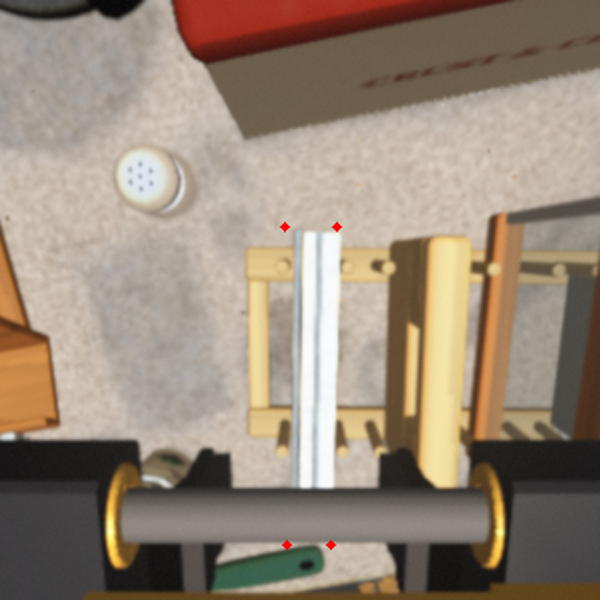

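The book's top sits about 2.5 mm right of prediction, so y ≈ -0.1275. Correcting while descending.

```bash
python3 -c "
from h import *
print(manip.observe()['eef_pos'])"
python3 -m handwheel '[{"translation":[0,-0.5,-3],"turn":0},{"translation":[0,-0.5,-6],"turn":0},{"translation":[0,-0.5,-8.5],"turn":0},{"translation":[0,-0.5,-9.7],"turn":0},{"translation":[0,-0.5,-9.7],"turn":0}]' 0.5
```

```text
[ 0.54101152 -0.12233934  0.23420394]
t: 11.32
eef_pos: [0.5398, -0.1274, 0.1348]
tcp_rot: [0.0, 0.996, -0.094, 0.001]
wrist_force: [0.0, 0.1, 0.2]
grip_width: 0.0436
grasp_force: 0.0
```

```bash
python3 -m handwheel '[{"translation":[0,0,-0.3],"turn":0},{"translation":[0,0,-0.3],"turn":0},{"translation":[0,0,-0.3],"turn":0},{"translation":[0,0,-0.3],"turn":0},{"translation":[0,0,-0.3],"turn":0}]' 0 35
python3 -m handwheel '[{"translation":[0,0,2],"turn":0},{"translation":[0,0,5],"turn":0},{"translation":[0,0,9],"turn":0},{"translation":[0,0,14],"turn":0},{"translation":[0,0,15],"turn":0}]'
```

```text
t: 11.95
eef_pos: [0.5392, -0.1274, 0.1311]
tcp_rot: [0.0, 0.996, -0.094, 0.0]
wrist_force: [-0.5, 0.4, -0.8]
grip_width: 0.0036
grasp_force: 0.0
t: 12.58
eef_pos: [0.5409, -0.1276, 0.2852]
tcp_rot: [-0.0, 0.996, -0.094, 0.004]
wrist_force: [-0.0, -0.5, 0.0]
grip_width: 0.0006
grasp_force: 0.0
```

Run:
```python
from h import *
np.set_printoptions(precision=4,suppress=True)
st=manip.observe(); im=save("wrist","w5.png"); c=cam("wrist",st); s=save("side","s5.png")
for n in("recipe_book",):
  u=manip.place_of(n,"side"); print(u[:1]); print(manip.regions_of(n,"side")[0]["extent"])
cs=cam("side")
print(proj(cs,[[.5398,-.1276,.149],[.5398,-.1276,.014]]))
yaw=np.radians(-10.9);Rz=R.from_euler("z",yaw).as_matrix()
for x,y in((.075,.011),(.075,-.011),(-.075,.011),(-.075,-.011)):
    P=Rz@[x,y,0]+[.5395,-.1275,.149]; q=proj(c,P)[0]; cv2.circle(im,tuple(int(round(v)) for v in q),2,(255,0,0),-1)
    q=proj(cs,P)[0]; cv2.circle(s,tuple(int(round(v)) for v in q),1,(255,0,0),-1)
a=cv2.resize(im[20:300,170:470,::-1],(400,373)); b=cv2.resize(s[120:330,240:440,::-1],(400,420)); 
o=np.zeros((420,800,3),np.uint8);o[:373,:400]=a;o[:,400:]=b
cv2.imwrite("pics/v5.png",o)
```

```text
[]
[302.4, 186.9, 375.2, 211.0]
[[341.0691 189.7563]
 [340.5358 234.981 ]]
```

View pics/v5.png

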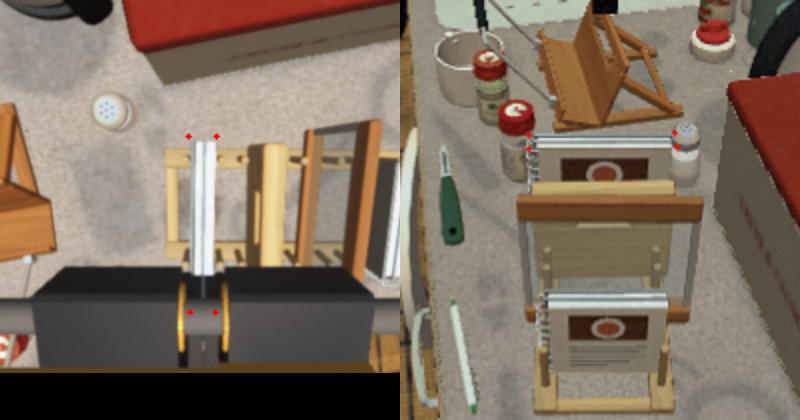

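The book hasn't moved, and the gripper looks aligned but the fingers closed above it. The side view shows the fingertips near pixel (342,124). Checking fingertip height numerically with that view.

Run:
```python
from h import *
np.set_printoptions(precision=3,suppress=True)
cs=cam("side")
st=manip.observe(); p=np.array(st["eef_pos"]); print(p)
print("proj tip,TCP,grasp,body",proj(cs,[p-[0,0,.008],p,p+[0,0,.011],p+[0,0,.062]]))
a=cv2.imread("pics/s5.png").astype(int); b=cv2.imread("pics/side0.png").astype(int)
m=(np.abs(a-b).sum(2)>60)&(a.sum(2)<150); m[:, :300]=0; m[:,400:]=0; m[170:]=0
for r in range(90,150,2): 
    q=np.flatnonzero(m[r]); print(r,q.min() if len(q) else None,q.max() if len(q) else None,len(q))
q=manip.camera_model("wrist");
```

```text
[ 0.538 -0.127  0.28 ]
proj tip,TCP,grasp,body [[340.821 139.189]
 [340.856 135.512]
 [340.904 130.373]
 [341.138 105.209]]
90 319 369 38
92 319 369 45
94 319 369 51
96 319 369 51
98 319 369 51
100 318 369 52
102 319 369 51
104 319 368 50
106 319 368 44
108 319 368 46
110 319 368 48
112 319 368 49
114 320 367 46
116 337 348 12
118 336 348 13
120 336 348 11
122 336 347 11
124 336 348 11
126 336 347 12
128 None None 0
130 None None 0
132 None None 0
134 None None 0
136 None None 0
138 None None 0
140 None None 0
142 None None 0
144 None None 0
146 None None 0
148 None None 0
```

Run:
```python
from h import *
a=cv2.imread("pics/s5.png").astype(int); b=cv2.imread("pics/side0.png").astype(int)
m=(np.abs(a-b).sum(2)>40); 
for r in range(112,160,2):
    q=np.flatnonzero(m[r,325:360])+325; print(r,q.min() if len(q) else None,q.max() if len(q) else None,len(q),a[r,342].tolist())
```

```text
112 325 359 35 [16, 14, 12]
114 325 359 35 [2, 9, 6]
116 336 348 13 [11, 11, 8]
118 335 348 14 [7, 10, 8]
120 333 348 15 [14, 9, 7]
122 332 348 15 [12, 13, 9]
124 328 349 18 [11, 17, 10]
126 327 350 17 [17, 8, 11]
128 325 351 8 [43, 76, 125]
130 347 352 6 [39, 71, 116]
132 347 353 7 [36, 68, 115]
134 348 353 6 [28, 59, 103]
136 350 353 4 [89, 110, 132]
138 352 354 3 [119, 134, 144]
140 352 355 4 [126, 143, 151]
142 350 351 2 [125, 141, 150]
144 347 351 5 [126, 143, 150]
146 345 348 4 [57, 100, 144]
148 342 346 5 [49, 92, 133]
150 339 343 5 [57, 96, 135]
152 337 341 5 [48, 88, 131]
154 334 338 5 [39, 72, 114]
156 332 335 4 [34, 70, 112]
158 329 333 5 [39, 69, 113]
```

Run:
```python
from h import *
np.set_printoptions(precision=1,suppress=True)
cs=cam("side"); z=np.array([0,0,1])
for n,p in(("s2",[.4996,.1574,.121]),("s1",[.5091,.0971,.2713])):
    p=np.array(p); print(n,proj(cs,[p-.008*z,p,p+.062*z]).tolist())
a=cv2.imread("pics/s2.png").astype(int); b=cv2.imread("pics/s5.png").astype(int)
m=(np.abs(a-b).sum(2)>60)&(a.sum(2)<150)
for r in range(90,150,3):
    q=np.flatnonzero(m[r,285:360])+285; print(r,q.min() if len(q) else None,q.max() if len(q) else None,len(q))
```

```text
s2 [[302.1505696107235, 131.95260752727023], [301.98376004323495, 129.3270801014015], [300.64130752013585, 108.0885425306121]]
s1 [[306.62215509626, 89.21800332740769], [306.4587913206851, 85.95927629743196], [305.140188965113, 59.48198607389958]]
90 285 314 25
93 285 315 21
96 285 319 25
99 286 320 28
102 286 318 31
105 288 319 32
108 289 318 30
111 288 318 31
114 289 319 30
117 290 305 14
120 298 305 8
123 298 305 8
126 None None 0
129 None None 0
132 None None 0
135 None None 0
138 None None 0
141 None None 0
144 None None 0
147 None None 0
```

The side view consistently puts the real fingertips about 23 mm higher than the reported pose implies (row 127 vs 139, and 125 vs 132 earlier). That explains both misses. I'll use tip z ≈ reading + 15 mm and grasp again, deeper.

```bash
python3 -m handwheel '[{"translation":[0,0,0],"turn":0},{"translation":[0,0,-3],"turn":0},{"translation":[0,0,-7],"turn":0},{"translation":[0,0,-11],"turn":0},{"translation":[0,0,-13],"turn":0}]' 0.5 35
python3 -m handwheel '[{"translation":[0,0,-2],"turn":0},{"translation":[0,0,-4.3],"turn":0},{"translation":[0,0,-4.3],"turn":0}]' 0.5
python3 -m handwheel '[{"translation":[0,0,0],"turn":0},{"translation":[0,0,0],"turn":0},{"translation":[0,0,0],"turn":0},{"translation":[0,0,0],"turn":0}]' 0 35
```

```text
t: 13.4
eef_pos: [0.537, -0.1273, 0.1473]
tcp_rot: [0.0, 0.996, -0.095, -0.003]
wrist_force: [0.5, 0.0, 0.3]
grip_width: 0.04
grasp_force: 0.0
t: 13.78
eef_pos: [0.537, -0.1274, 0.1053]
tcp_rot: [0.0, 0.996, -0.095, -0.003]
wrist_force: [0.1, -0.2, 0.4]
grip_width: 0.0433
grasp_force: 0.0
t: 14.28
eef_pos: [0.5396, -0.1273, 0.1088]
tcp_rot: [-0.0, 0.996, -0.095, 0.001]
wrist_force: [-0.5, 0.5, 2.0]
grip_width: 0.0216
grasp_force: 34.9
```

Gripped at 21.6 mm with 35 N. Lift, carry and turn by -79°.

```bash
python3 -m handwheel '[{"translation":[0,0,2],"turn":0},{"translation":[0,0,6],"turn":0},{"translation":[0,0,11],"turn":0},{"translation":[0,0,15],"turn":0},{"translation":[0,3,16],"turn":-7}]' 0
python3 -m handwheel '[{"translation":[0.5,4.5,0],"turn":-10},{"translation":[1,9,0],"turn":-20},{"translation":[1.5,13.5,0],"turn":-30},{"translation":[2,18,0],"turn":-40},{"translation":[2.5,22,0],"turn":-50}]'
python3 -m handwheel '[{"translation":[0.2,1.7,0],"turn":-10},{"translation":[0.2,1.7,0],"turn":-20},{"translation":[0.2,1.7,0],"turn":-22.1},{"translation":[0.2,1.7,0],"turn":-22.1}]'
python3 - <<'E'
from h import *
np.set_printoptions(precision=4,suppress=True)
o=[manip.observe()]
im=save("side","s6.png"); o.append(manip.observe()); t=save("top","t6.png"); o.append(manip.observe())
C={"side":cam("side"),"top":cam("top")}
print([np.array(x["eef_pos"]) for x in o],o[-1]["tcp_rot"])
for l in("recipe_book_page","recipe_book","ledge"):
    u={}
    for n in C:
        r=manip.place_of(l,n)
        if r: u[n]=r[0]["uv"]; print(l,n,r[0])
    if len(u)==2: print("tri",tri([C["side"],C["top"]],[u["side"],u["top"]]))
    for n in C:
        r=manip.regions_of(l,n)
        if r: print(l,n,r[0]["p"],r[0]["extent"])
E
```

```text
t: 14.9
eef_pos: [0.5397, -0.098, 0.2699]
tcp_rot: [-0.0, 0.987, -0.158, 0.002]
wrist_force: [0.9, 1.4, -5.7]
grip_width: 0.0217
grasp_force: 34.9
t: 15.52
eef_pos: [0.5629, 0.1242, 0.266]
tcp_rot: [0.001, 0.828, -0.56, -0.001]
wrist_force: [1.1, -0.5, -5.5]
grip_width: 0.0218
grasp_force: 34.9
t: 16.02
eef_pos: [0.5656, 0.1393, 0.267]
tcp_rot: [0.001, 0.708, -0.706, -0.0]
wrist_force: [-0.3, -0.2, -5.7]
grip_width: 0.0217
grasp_force: 34.9
[array([0.5656, 0.1393, 0.267 ]), array([0.5658, 0.1393, 0.2674]), array([0.5659, 0.1393, 0.2676])] [ 0.0003  0.7078 -0.7064 -0.0002]
recipe_book_page side {'uv': [316.4, 88.3], 'p': 0.72}
recipe_book_page top {'uv': [234.2, 184.3], 'p': 0.95}
tri [0.5483 0.1381 0.243 ]
recipe_book_page side 0.71 [315.1, 50.7, 338.4, 129.9]
recipe_book_page top 0.56 [239.0, 173.3, 268.4, 194.5]
recipe_book side {'uv': [325.4, 114.0], 'p': 0.62}
recipe_book top {'uv': [240.5, 186.2], 'p': 0.58}
tri [0.5618 0.1381 0.1702]
recipe_book side 0.51 [280.9, 113.5, 316.9, 170.3]
recipe_book top 0.69 [237.6, 171.6, 268.3, 191.3]
ledge side {'uv': [331.9, 157.9], 'p': 0.67}
ledge top {'uv': [246.8, 188.0], 'p': 0.74}
tri [0.5792 0.1508 0.0225]
ledge side 0.96 [277.1, 109.7, 357.6, 181.7]
ledge top 0.59 [214.3, 170.4, 282.4, 234.5]
```

Run:
```python
from h import *
np.set_printoptions(precision=4,suppress=True)
c=cam("top"); s=cam("side")
a=cv2.imread("pics/top0.png"); hsv=cv2.cvtColor(a,cv2.COLOR_BGR2HSV)
m=((hsv[...,0]<16)&(hsv[...,1]>110)&(hsv[...,2]>60)); 
for r in(178,182,186,190,195,200,204,207,210):
    q=np.flatnonzero(m[r,190:300])+190
    if len(q): print(r,q.min(),q.max(),[atz(c,(u,r),z)[:2] for u,z in((q.min()-.5,.111),(q.max()+.5,.111))])
# side: lip/board corner predictions for ledge (.58,.14) and (.58,.15)
ca=np.radians(20); L=np.array([[np.cos(ca),0,np.sin(ca)],[0,1,0],[-np.sin(ca),0,np.cos(ca)]])
P=np.array([[0,.095,.095],[0,-.095,.095],[-.056,.095,.014],[-.056,-.095,.014]])
for y in(.14,.15): print(y,proj(s,(L@P.T).T+[.58,y,.022]).round(1).tolist(),proj(c,(L@P.T).T+[.58,y,.022]).round(1).tolist())
q=cv2.resize(cv2.imread("pics/s6.png")[40:200,250:420],None,fx=3.5,fy=3.5,interpolation=cv2.INTER_CUBIC)
cv2.imwrite("pics/v6.png",q)
b=cv2.imread("pics/s6.png");h=cv2.cvtColor(b,cv2.COLOR_BGR2HSV); m=((h[...,0]<16)&(h[...,1]>130)&(h[...,2]>60))
for r in(116,120,124,150,160,170,176,180): 
    q=np.flatnonzero(m[r,295:400])+295; print(r,(q.min(),q.max()) if len(q) else 0)
```

```text
178 213 279 [array([0.5945, 0.228 ]), array([0.599 , 0.0458])]
182 215 279 [array([0.5837, 0.2219]), array([0.588 , 0.0454])]
186 217 280 [array([0.5729, 0.2158]), array([0.5772, 0.0422])]
190 218 281 [array([0.562 , 0.2124]), array([0.5664, 0.0391])]
195 217 281 [array([0.5484, 0.2144]), array([0.5528, 0.0386])]
200 216 280 [array([0.5347, 0.2163]), array([0.5392, 0.0408])]
204 215 280 [array([0.5238, 0.2184]), array([0.5285, 0.0403])]
207 217 279 [array([0.5159, 0.2125]), array([0.5203, 0.0427])]
210 273 275 [array([0.5118, 0.0612]), array([0.512 , 0.0531])]
0.14 [[338.4, 112.9], [354.8, 152.0], [310.7, 133.5], [322.9, 174.5]] [[210.3, 171.4], [280.0, 173.1], [214.2, 203.0], [281.1, 204.8]]
0.15 [[337.6, 111.1], [353.9, 149.6], [310.1, 131.7], [322.1, 172.1]] [[206.7, 171.3], [276.3, 173.0], [210.8, 203.0], [277.5, 204.7]]
116 (np.int64(338), np.int64(339))
120 (np.int64(338), np.int64(399))
124 (np.int64(338), np.int64(393))
150 (np.int64(309), np.int64(364))
160 (np.int64(314), np.int64(369))
170 (np.int64(295), np.int64(373))
176 (np.int64(300), np.int64(380))
180 (np.int64(295), np.int64(361))
```

From the top view's board edges, ledge y ≈ 0.14, and the tool is aligned with it. Lowering to about 1 cm above the ledge, then feeling for the board.

```bash
python3 -m handwheel '[{"translation":[0,0,-5],"turn":0},{"translation":[0,0,-9],"turn":0},{"translation":[0,0,-11.5],"turn":0},{"translation":[0,0,-13],"turn":0},{"translation":[0,0,-13],"turn":0}]' 0
python3 -m handwheel '[{"translation":[0,0,-0.2],"turn":0},{"translation":[0,0,-0.4],"turn":0}]' 
python3 -m handwheel '[{"translation":[0,0,-0.2],"turn":0},{"translation":[0,0,-0.4],"turn":0}]'
```

```text
t: 17.35
eef_pos: [0.5658, 0.1395, 0.1372]
tcp_rot: [0.001, 0.707, -0.707, -0.0]
wrist_force: [0.0, -0.6, -4.2]
grip_width: 0.0221
grasp_force: 34.9
t: 17.6
eef_pos: [0.5669, 0.1401, 0.1352]
tcp_rot: [-0.001, 0.708, -0.707, 0.0]
wrist_force: [0.3, -0.9, -5.6]
grip_width: 0.0214
grasp_force: 34.9
t: 17.85
eef_pos: [0.5662, 0.1397, 0.1301]
tcp_rot: [-0.0, 0.707, -0.707, 0.0]
wrist_force: [0.1, -0.1, -6.1]
grip_width: 0.0216
grasp_force: 34.9
```

```bash
for i in 1; do python3 -m handwheel '[{"translation":[0.25,0,0],"turn":0},{"translation":[0.5,0,0],"turn":0}]'|grep -E 'eef|wrist'; python3 -m handwheel '[{"translation":[0.1,0,0],"turn":0},{"translation":[0.2,0,0],"turn":0}]'|grep -E 'eef|wrist'; python3 -m handwheel '[{"translation":[0.1,0,0],"turn":0},{"translation":[0.2,0,0],"turn":0}]'|grep -E 'eef|wrist'; done
```

```text
eef_pos: [0.5707, 0.1396, 0.1299]
wrist_force: [-3.1, 1.2, -1.5]
eef_pos: [0.5715, 0.1395, 0.1299]
wrist_force: [-6.0, 1.3, 1.2]
eef_pos: [0.5725, 0.1393, 0.13]
wrist_force: [-7.4, 0.7, 1.2]
```

Board contact is felt at x ≈ 0.5705 (Fx −3 to −7 N). Back off 5 mm and lower until the ledge is felt.

```bash
f(){ grep -E 'eef|wrist'; }
python3 -m handwheel '[{"translation":[-0.3,0,0],"turn":0},{"translation":[-0.6,0,0],"turn":0},{"translation":[-0.6,0,0],"turn":0}]'|f
python3 -m handwheel '[{"translation":[0,0,-0.1],"turn":0},{"translation":[0,0,-0.2],"turn":0}]'|f
python3 -m handwheel '[{"translation":[0,0,-0.1],"turn":0},{"translation":[0,0,-0.2],"turn":0}]'|f
python3 -m handwheel '[{"translation":[0,0,-0.1],"turn":0},{"translation":[0,0,-0.2],"turn":0}]'|f
```

```text
eef_pos: [0.5699, 0.1398, 0.1301]
wrist_force: [-0.3, 0.3, -4.9]
eef_pos: [0.5694, 0.1396, 0.1279]
wrist_force: [-0.5, -0.0, -4.3]
eef_pos: [0.569, 0.1396, 0.1259]
wrist_force: [-2.8, 0.5, -4.0]
eef_pos: [0.5686, 0.1395, 0.1239]
wrist_force: [-2.1, 0.3, -1.5]
```

```bash
f(){ grep -E 'eef|wrist'; }
python3 -m handwheel '[{"translation":[-0.2,0,0],"turn":0},{"translation":[-0.2,0,-0.1],"turn":0},{"translation":[-0.2,0,-0.1],"turn":0}]'|f
python3 -m handwheel '[{"translation":[0,0,-0.1],"turn":0},{"translation":[0,0,-0.1],"turn":0}]'|f
python3 -m handwheel '[{"translation":[0,0,-0.1],"turn":0},{"translation":[0,0,-0.1],"turn":0}]'|f
python3 -m handwheel '[{"translation":[0,0,-0.1],"turn":0},{"translation":[0,0,-0.1],"turn":0}]'|f
```

```text
eef_pos: [0.5678, 0.1398, 0.1238]
wrist_force: [-0.4, 0.7, 1.8]
eef_pos: [0.568, 0.1398, 0.1238]
wrist_force: [-1.1, -0.5, 6.2]
eef_pos: [0.5682, 0.1397, 0.1237]
wrist_force: [-3.5, 0.1, 9.7]
eef_pos: [0.5684, 0.1397, 0.1237]
wrist_force: [-4.5, -1.5, 12.3]
```

Ledge contact is firm exactly where predicted (z 0.1237, x 0.568). I'll ease the load, loosen slightly, and lean the book back by moving +x with it resting on the rear finger.

```bash
f(){ grep -E 'eef|wrist|wid'; }
python3 -m handwheel '[{"translation":[0,0,0.3],"turn":0},{"translation":[0,0,0.3],"turn":0}]' 0.3|f
python3 -m handwheel '[{"translation":[0,0,0],"turn":0},{"translation":[0.4,0,0],"turn":0},{"translation":[0.8,0,0],"turn":0},{"translation":[1.2,0,0],"turn":0},{"translation":[1.6,0,0],"turn":0}]' 0.36|f
python3 -m handwheel '[{"translation":[0.4,0,0],"turn":0},{"translation":[0.8,0,0],"turn":0},{"translation":[1.2,0,0],"turn":0},{"translation":[1.6,0,0],"turn":0},{"translation":[2,0,0],"turn":0}]' 0.42|f
python3 -m handwheel '[{"translation":[0.4,0,0],"turn":0},{"translation":[0.8,0,0],"turn":0},{"translation":[0.8,0,0],"turn":0},{"translation":[0.8,0,0],"turn":0}]' 0.42|f
python3 - <<'E'
from h import *
np.set_printoptions(precision=4,suppress=True)
save("side","s7.png"); save("top","t7.png"); C=[cam("side"),cam("top")]
for l in("recipe_book_page","recipe_book"):
    u=[manip.place_of(l,n) for n in("side","top")]; print([x[0] for x in u if x])
    if all(u): print(tri(C,[x[0]["uv"] for x in u]))
E
```

```text
eef_pos: [0.5681, 0.1402, 0.1235]
wrist_force: [0.0, -0.1, -0.3]
grip_width: 0.0258
eef_pos: [0.5835, 0.1396, 0.1228]
wrist_force: [0.6, -0.4, -1.1]
grip_width: 0.0314
eef_pos: [0.6034, 0.1397, 0.1229]
wrist_force: [-0.4, -0.2, -0.5]
grip_width: 0.0365
eef_pos: [0.611, 0.1396, 0.1229]
wrist_force: [0.2, 0.0, 0.0]
grip_width: 0.0365
[{'uv': [328.8, 138.3], 'p': 0.64}, {'uv': [246.0, 185.2], 'p': 0.72}]
[0.5728 0.1391 0.0963]
[{'uv': [324.5, 163.3], 'p': 0.62}, {'uv': [250.6, 195.9], 'p': 0.56}]
[0.5567 0.1399 0.0156]
```

```bash
f(){ grep -E 'eef|wrist|wid'; }
python3 -m handwheel '[{"translation":[0,0,0],"turn":0},{"translation":[0,0,0],"turn":0},{"translation":[0,0,2],"turn":0},{"translation":[0,0,5],"turn":0},{"translation":[0,0,10],"turn":0}]' 0.6|f
python3 -m handwheel '[{"translation":[-2,0,5],"turn":9},{"translation":[-5,0,8],"turn":18},{"translation":[-9,0,10],"turn":27},{"translation":[-12,0,10],"turn":36},{"translation":[-14,0,10],"turn":45}]'|f
python3 -m handwheel '[{"translation":[0,0,0],"turn":9},{"translation":[0,0,0],"turn":18},{"translation":[0,0,0],"turn":27},{"translation":[0,0,0],"turn":36},{"translation":[0,0,0],"turn":45}]'|f
python3 - <<'E'
from h import *
np.set_printoptions(precision=4,suppress=True)
C={"side":cam("side"),"top":cam("top")}
st=manip.observe(); w=save("wrist","w8.png"); C["wrist"]=cam("wrist",st); s=save("side","s8.png"); save("top","t8.png"); print(st["eef_pos"],st["tcp_rot"])
a=np.radians(20); L=np.array([[np.cos(a),0,np.sin(a)],[0,1,0],[-np.sin(a),0,np.cos(a)]])
W=lambda p:L@np.array(p)+[.58,.14,.022]
for l,p in(("recipe_book_page",(-.022,0,.0675)),("recipe_book",(-.011,0,0)),("ledge",(0,0,0))):
    for n in C:
        r=manip.place_of(l,n); print(l,n,"pred",proj(C[n],W(p))[0],r[0] if r else None)
for n in C:
    r=manip.regions_of("recipe_book",n); r=r and r[0]; print(n,r and (r["p"],r["extent"]))
E
```

```text
eef_pos: [0.61, 0.1393, 0.2221]
wrist_force: [0.7, 0.7, 0.3]
grip_width: 0.052
eef_pos: [0.4698, 0.1396, 0.3237]
wrist_force: [0.8, 0.5, -0.1]
grip_width: 0.0523
eef_pos: [0.471, 0.1396, 0.323]
wrist_force: [-0.7, 0.2, 0.1]
grip_width: 0.0519
[0.471  0.1396 0.323 ] [-0.0001  1.      0.0031  0.0001]
recipe_book_page side pred [334.7722 138.3457] {'uv': [328.0, 137.5], 'p': 0.96}
recipe_book_page top pred [245.7822 184.2308] {'uv': [244.2, 182.2], 'p': 0.56}
recipe_book_page wrist pred [321.4125  93.318 ] {'uv': [318.3, 97.9], 'p': 0.59}
recipe_book side pred [330.2393 159.5401] {'uv': [327.0, 159.6], 'p': 0.81}
recipe_book top pred [250.013  192.1335] {'uv': [249.1, 194.2], 'p': 0.75}
recipe_book wrist pred [321.4692 106.7915] {'uv': [319.2, 106.3], 'p': 0.81}
ledge side pred [333.9541 160.177 ] {'uv': [330.4, 160.0], 'p': 0.88}
ledge top pred [250.4155 188.7988] {'uv': [248.9, 186.8], 'p': 0.65}
ledge wrist pred [321.5046 100.1349] {'uv': [322.4, 102.2], 'p': 0.64}
side (0.92, [323.8, 108.2, 356.3, 176.4])
top (0.7, [214.6, 166.0, 274.5, 197.8])
wrist (0.95, [255.4, 50.9, 389.0, 118.3])
```

Run:
```python
from h import *
np.set_printoptions(precision=1,suppress=True)
a=np.radians(20); L=np.array([[np.cos(a),0,np.sin(a)],[0,1,0],[-np.sin(a),0,np.cos(a)]])
B=np.array([[x,y,z] for x in(-.011,.011) for y in(-.075,.075) for z in(0,.135)])
st=manip.observe(); C={n:cam(n,st) for n in("side","top","wrist")}
for n in C:
  for g in(0,.005,.01):
    t=-np.arcsin(g/.095)*-1   # extra lean toward board
    Rt=R.from_euler("y",t).as_matrix()
    P=(Rt@B.T).T+[-.011-g,0,0]
    q=proj(C[n],(L@P.T).T+[.58,.14,.022]); print(n,g,q.min(0),q.max(0))
```

```text
side 0 [321.5 102.1] [358.8 177.1]
side 0.005 [320.  102.2] [359.5 177. ]
side 0.01 [318.4 102.3] [360.1 176.9]
top 0 [212.9 163.8] [276.  196.2]
top 0.005 [213.  163.3] [275.9 197.6]
top 0.01 [213.2 162.9] [275.8 199. ]
wrist 0 [253.3  46.7] [388.2 113.6]
wrist 0.005 [253.3  45.4] [388.2 116.5]
wrist 0.01 [253.3  44.4] [388.2 119.4]
```

Box extents in all three views match the seated book with almost no gap (side width 32.5 px vs 37 predicted at zero gap, growing with a gap). Now the screen.

```bash
f(){ grep -E 'eef|wrist|wid'; }
python3 -m handwheel '[{"translation":[0.8,-6,0],"turn":-5},{"translation":[1.6,-12,0],"turn":-10.9},{"translation":[2.4,-18,0],"turn":-10.9},{"translation":[3.2,-24,0],"turn":-10.9},{"translation":[4,-30,0],"turn":-10.9}]' 0.45|f
python3 -m handwheel '[{"translation":[0.4,-6,0],"turn":0},{"translation":[0.8,-8.4,-2],"turn":0},{"translation":[0.8,-8.4,-4],"turn":0},{"translation":[0.8,-8.4,-4],"turn":0},{"translation":[0.8,-8.4,-4],"turn":0}]'|f
python3 - <<'E'
from h import *
np.set_printoptions(precision=4,suppress=True)
st=manip.observe(); im=save("wrist","w9.png"); c=cam("wrist",st); print(st["eef_pos"],st["tcp_rot"])
for r in manip.regions_of("splash_screen","wrist")[:2]: print(r["p"],r["extent"])
hs=cv2.cvtColor(im,cv2.COLOR_RGB2HSV); m=(hs[...,0]<16)&(hs[...,1]>130)&(hs[...,2]>60)
n,lab,stt,cen=cv2.connectedComponentsWithStats(m.astype(np.uint8))
for i in range(1,n):
    if stt[i,4]>300:
        ys,xs=np.where(lab==i); rc=cv2.minAreaRect(np.c_[xs,ys].astype(np.float32)); print(stt[i],rc)
        for r in range(stt[i,1]+5,stt[i,1]+stt[i,3],25): q=np.flatnonzero(lab[r]==i); print(r,q.min(),q.max())
P=np.array(st["eef_pos"])
yaw=np.radians(-10.9);Rz=R.from_euler("z",yaw).as_matrix()
for zc in(.186,.163):  # .163 = z bias 23mm emulation
  for x,y in((.0825,.005),(.0825,-.005),(0,.005),(0,-.005)): print(zc,x,proj(c,Rz@[x,y,0]+[P[0],P[1],zc])[0])
E
```

```text
eef_pos: [0.5112, -0.1623, 0.3232]
wrist_force: [0.1, 0.5, 0.7]
grip_width: 0.0391
eef_pos: [0.5196, -0.2444, 0.284]
wrist_force: [0.0, 0.2, 0.2]
grip_width: 0.0389
[ 0.5196 -0.2444  0.284 ] [ 0.0004  0.9956 -0.0942  0.0007]
0.92 [314.8, 108.3, 334.0, 243.5]
[ 120    0  316   60 9970] ((277.5, 29.5), (59.0, 315.0), 90.0)
5 121 412
30 128 290
55 139 176
[   0   97  138  131 6235] ((65.05931091308594, 162.36648559570312), (115.69620513916016, 126.56442260742188), 78.95906829833984)
102 91 103
127 5 111
152 0 120
177 117 132
202 42 137
227 14 27
[ 316  110   15  134 1392] ((322.57696533203125, 176.47828674316406), (11.996679306030273, 133.22195434570312), 1.3478872776031494)
115 321 330
140 318 328
165 318 328
190 318 327
215 317 326
240 318 326
0.186 0.0825 [315.6244 110.1581]
0.186 0.0825 [326.4638 110.1641]
0.186 0 [316.011 197.186]
0.186 0 [326.1241 197.1899]
0.163 0.0825 [316.1066 111.5668]
0.163 0.0825 [326.1115 111.5724]
0.163 0 [316.4349 192.2231]
0.163 0 [325.8185 192.2268]
```

The screen's rail lies along the tool's line, off by about 1.5 mm and 1°. Descend and grip.

```bash
f(){ grep -E 'eef|wrist|wid|grasp'; }
python3 -m handwheel '[{"translation":[0,-0.15,-4],"turn":-1},{"translation":[0,-0.15,-8],"turn":-1},{"translation":[0,-0.15,-12],"turn":-1},{"translation":[0,-0.15,-13.7],"turn":-1},{"translation":[0,-0.15,-13.7],"turn":-1}]' 0.45|f
python3 -m handwheel '[{"translation":[0,0,0],"turn":0},{"translation":[0,0,0],"turn":0},{"translation":[0,0,0],"turn":0},{"translation":[0,0,0],"turn":0},{"translation":[0,0,0],"turn":0}]' 0 35|f
```

```text
eef_pos: [0.5189, -0.2454, 0.1454]
wrist_force: [0.1, 0.2, 0.7]
grip_width: 0.0394
grasp_force: 0.0
eef_pos: [0.5194, -0.2459, 0.1465]
wrist_force: [0.1, 0.4, 1.9]
grip_width: 0.0094
grasp_force: 35.0
```

Screen gripped at 9.4 mm. Lift, carry, turn −78°.

```bash
f(){ grep -E 'eef|wrist|wid|grasp|rot'; }
python3 -m handwheel '[{"translation":[0,0,2],"turn":0},{"translation":[0,0,7],"turn":0},{"translation":[0,0,12.5],"turn":0},{"translation":[0,0,18],"turn":0},{"translation":[0,3,19],"turn":-6}]' 0|f
python3 -m handwheel '[{"translation":[0.3,5,0],"turn":-9},{"translation":[0.6,10,0],"turn":-18},{"translation":[0.9,15,0],"turn":-27},{"translation":[1.2,20,0],"turn":-36},{"translation":[1.5,25,0],"turn":-45}]'|f
python3 -m handwheel '[{"translation":[0.5,4,0],"turn":-10},{"translation":[1,8,0],"turn":-20},{"translation":[1.5,10.6,0],"turn":-27.1},{"translation":[1.5,10.6,0],"turn":-27.1},{"translation":[1.5,10.6,0],"turn":-27.1}]'|f
```

```text
eef_pos: [0.5204, -0.2171, 0.3397]
tcp_rot: [0.0, 0.987, -0.158, 0.004]
wrist_force: [-0.7, 0.1, -3.1]
grip_width: 0.0097
grasp_force: 35.0
eef_pos: [0.5334, 0.0358, 0.3349]
tcp_rot: [0.001, 0.852, -0.524, -0.001]
wrist_force: [0.3, -0.5, -2.8]
grip_width: 0.0095
grasp_force: 35.0
eef_pos: [0.5487, 0.1398, 0.3351]
tcp_rot: [0.001, 0.708, -0.706, -0.0]
wrist_force: [-0.5, -0.4, -3.2]
grip_width: 0.0099
grasp_force: 35.0
```

```bash
f(){ grep -E 'eef|wrist'; }
python3 -m handwheel '[{"translation":[0.1,0,-5],"turn":0},{"translation":[0.1,0,-9],"turn":0},{"translation":[0.1,0,-12],"turn":0},{"translation":[0.1,0,-13.5],"turn":0},{"translation":[0.1,0,-14],"turn":0}]'|f
python3 -m handwheel '[{"translation":[0,0,-0.3],"turn":0},{"translation":[0,0,-0.6],"turn":0},{"translation":[0,0,-0.6],"turn":0}]'|f
python3 -m handwheel '[{"translation":[0,0,-0.2],"turn":0},{"translation":[0,0,-0.4],"turn":0},{"translation":[0,0,-0.4],"turn":0}]'|f
python3 -m handwheel '[{"translation":[0,0,-0.2],"turn":0},{"translation":[0,0,-0.4],"turn":0},{"translation":[0,0,-0.4],"turn":0}]'|f
```

```text
eef_pos: [0.5501, 0.1395, 0.1957]
wrist_force: [0.5, -0.4, -2.0]
eef_pos: [0.5503, 0.1403, 0.1904]
wrist_force: [0.8, 0.3, -1.8]
eef_pos: [0.55, 0.1401, 0.1857]
wrist_force: [-0.2, 1.1, -2.8]
eef_pos: [0.55, 0.1401, 0.1817]
wrist_force: [0.6, -0.5, -2.6]
```

Past lip height with no contact. Continue down until the ledge is felt.

```bash
f(){ grep -E 'eef|wrist'; }
python3 -m handwheel '[{"translation":[0,0,-0.3],"turn":0},{"translation":[0,0,-0.6],"turn":0},{"translation":[0,0,-0.6],"turn":0}]'|f
python3 -m handwheel '[{"translation":[0,0,-0.2],"turn":0},{"translation":[0,0,-0.4],"turn":0},{"translation":[0,0,-0.4],"turn":0}]'|f
python3 -m handwheel '[{"translation":[0,0,-0.1],"turn":0},{"translation":[0,0,-0.2],"turn":0},{"translation":[0,0,-0.3],"turn":0}]'|f
python3 -m handwheel '[{"translation":[0,0,-0.1],"turn":0},{"translation":[0,0,-0.2],"turn":0},{"translation":[0,0,-0.2],"turn":0}]'|f
```

```text
eef_pos: [0.5499, 0.14, 0.1755]
wrist_force: [-0.2, 0.3, -2.4]
eef_pos: [0.5498, 0.14, 0.1717]
wrist_force: [-0.8, 0.7, -2.9]
eef_pos: [0.5498, 0.1401, 0.169]
wrist_force: [-2.1, 1.2, -1.3]
eef_pos: [0.5502, 0.1399, 0.1676]
wrist_force: [-2.8, -1.7, 3.3]
```

Ledge contact came at 0.168 as predicted. Loosen and lean the screen back against the book.

```bash
f(){ grep -E 'eef|wrist|wid'; }
python3 -m handwheel '[{"translation":[0,0,0.2],"turn":0},{"translation":[0,0,0.2],"turn":0}]' 0.18|f
python3 -m handwheel '[{"translation":[0.4,0,0],"turn":0},{"translation":[0.8,0,0],"turn":0},{"translation":[1.2,0,0],"turn":0},{"translation":[1.6,0,0],"turn":0},{"translation":[2,0,-0.2],"turn":0}]' 0.24|f
python3 -m handwheel '[{"translation":[0.4,0,-0.1],"turn":0},{"translation":[0.8,0,-0.2],"turn":0},{"translation":[1.2,0,-0.3],"turn":0},{"translation":[1.6,0,-0.4],"turn":0},{"translation":[2,0,-0.5],"turn":0}]' 0.33|f
python3 -m handwheel '[{"translation":[0.4,0,-0.1],"turn":0},{"translation":[0.8,0,-0.2],"turn":0},{"translation":[1.2,0,-0.3],"turn":0},{"translation":[1.6,0,-0.3],"turn":0},{"translation":[2,0,-0.3],"turn":0}]' 0.33|f
python3 -m handwheel '[{"translation":[0.2,0,0],"turn":0},{"translation":[0.2,0,0],"turn":0},{"translation":[0.2,0,0],"turn":0}]' 0.33|f
python3 - <<'E'
from h import *
np.set_printoptions(precision=4,suppress=True)
save("side","s10.png"); save("top","t10.png"); C=[cam("side"),cam("top")]
for l in("splash_screen","recipe_book_page"):
    u=[manip.place_of(l,n) for n in("side","top")]; print([x[0] for x in u if x])
    if all(u): print(tri(C,[x[0]["uv"] for x in u]))
    for n in("side","top"):
        r=manip.regions_of(l,n); print(n,r[0]["p"] if r else 0,r[0]["extent"] if r else 0)
E
```

```text
eef_pos: [0.5512, 0.1407, 0.1693]
wrist_force: [0.1, 0.1, 0.6]
grip_width: 0.0148
eef_pos: [0.5707, 0.1402, 0.167]
wrist_force: [0.3, -0.4, -0.5]
grip_width: 0.0207
eef_pos: [0.5904, 0.1401, 0.1619]
wrist_force: [-0.1, -0.0, -0.1]
grip_width: 0.0283
eef_pos: [0.6104, 0.1401, 0.159]
wrist_force: [0.0, 0.6, -0.5]
grip_width: 0.0289
eef_pos: [0.612, 0.1401, 0.159]
wrist_force: [0.2, 0.1, 0.3]
grip_width: 0.0286
[{'uv': [321.9, 156.7], 'p': 0.72}, {'uv': [245.9, 197.4], 'p': 0.73}]
[0.5509 0.1503 0.0312]
side 0.64 [315.4, 98.1, 357.6, 177.9]
top 0.89 [209.6, 167.7, 277.4, 205.4]
[]
side 0.64 [328.0, 130.4, 355.7, 179.4]
top 0 0
```

Screen is located at about (0.551, 0.15, 0.031), matching the expected seat. Retreat, then straddle the forward bar's sleeve at (0.447, 0.14, 0.146).

```bash
f(){ grep -E 'eef|wrist|wid'; }
python3 -m handwheel '[{"translation":[0,0,0],"turn":0},{"translation":[0,0,0],"turn":0},{"translation":[0,0,2],"turn":0},{"translation":[0,0,6],"turn":0},{"translation":[0,0,12],"turn":0}]' 0.5|f
python3 -m handwheel '[{"translation":[-5,0,0],"turn":0},{"translation":[-10,0,0],"turn":0},{"translation":[-15,0,0],"turn":0},{"translation":[-16.5,0,0],"turn":0},{"translation":[-16.5,0,-4],"turn":0}]' 0.38|f
python3 - <<'E'
from h import *
np.set_printoptions(precision=4,suppress=True)
st=manip.observe(); C={"side":cam("side"),"top":cam("top"),"wrist":cam("wrist",st)}
for n in C: save(n,n+"11.png")
for l in("splash_screen","recipe_book","bar_grip"):
    u={}
    for n in C:
        r=manip.place_of(l,n)
        if r: u[n]=r[0]["uv"]; print(l,n,r[0])
    if "side" in u and "top" in u: print(tri([C["side"],C["top"]],[u["side"],u["top"]]))
r=manip.regions_of("splash_screen","side"); print(r[0]["extent"])
a=np.radians(20); L=np.array([[np.cos(a),0,np.sin(a)],[0,1,0],[-np.sin(a),0,np.cos(a)]])
B=np.array([[x,y,z] for x in(-.005,.005) for y in(-.0825,.0825) for z in(0.,.172)])
for t in(0,.05,.1):
  q=proj(C["side"],(L@((R.from_euler("y",t).as_matrix()@B.T).T+[-.032,0,0]).T).T+[.58,.14,.022]);print(t,q.min(0),q.max(0))
E
```

```text
eef_pos: [0.6111, 0.1398, 0.2782]
wrist_force: [1.5, -1.2, 0.9]
grip_width: 0.0432
eef_pos: [0.4487, 0.1415, 0.2421]
wrist_force: [0.8, 0.1, -2.1]
grip_width: 0.0332
splash_screen side {'uv': [323.5, 159.7], 'p': 0.84}
splash_screen top {'uv': [249.6, 200.4], 'p': 0.86}
splash_screen wrist {'uv': [245.3, 178.1], 'p': 0.65}
[0.548  0.1393 0.0286]
recipe_book side {'uv': [330.0, 160.3], 'p': 0.7}
bar_grip side {'uv': [282.7, 126.5], 'p': 0.83}
bar_grip top {'uv': [237.3, 234.2], 'p': 0.52}
bar_grip wrist {'uv': [319.6, 202.3], 'p': 0.88}
[0.447  0.1455 0.1435]
[314.6, 90.6, 357.1, 179.1]
0 [316.165   87.2331] [355.0086 177.4095]
0.05 [316.194   87.9475] [358.2577 177.4845]
0.1 [316.2269  88.8035] [361.4026 177.5587]
```

Screen is seated, with lean as expected; sleeve at (0.447, 0.1435 high). Straddle and swing.

```bash
f(){ grep -E 'eef|wrist|wid'; }
python3 -m handwheel '[{"translation":[-0.1,0,-4],"turn":0},{"translation":[-0.1,0,-8],"turn":0},{"translation":[-0.1,0,-11],"turn":0},{"translation":[-0.1,0,-12],"turn":0},{"translation":[-0.1,0,-12],"turn":0}]' 0.38|f
python3 -m handwheel '[{"translation":[0,0,0],"turn":0},{"translation":[1,0,0.8],"turn":0},{"translation":[2.5,0,1.6],"turn":0},{"translation":[4,0,2],"turn":0},{"translation":[5.2,0,2.3],"turn":0}]' 0.27|f
python3 -m handwheel '[{"translation":[1,0,0.2],"turn":0},{"translation":[2,0,0.3],"turn":0},{"translation":[3,0,0.3],"turn":0},{"translation":[3.8,0,0.2],"turn":0},{"translation":[4.5,0,0],"turn":0}]'|f
python3 - <<'E'
from h import *
np.set_printoptions(precision=4,suppress=True)
C={"side":cam("side"),"top":cam("top")}
for n in C: save(n,n+"12.png")
u={n:manip.place_of("bar_grip",n) for n in C}; print(u)
if all(u.values()): print(tri([C["side"],C["top"]],[u[n][0]["uv"] for n in C]))
E
```

```text
eef_pos: [0.4464, 0.1402, 0.1191]
wrist_force: [-0.2, 0.2, 1.1]
grip_width: 0.0334
eef_pos: [0.4998, 0.1405, 0.1433]
wrist_force: [-0.4, 0.0, -0.0]
grip_width: 0.0234
eef_pos: [0.5436, 0.1402, 0.1417]
wrist_force: [-0.2, 0.2, 0.9]
grip_width: 0.0232
{'side': [{'uv': [322.2, 112.4], 'p': 0.68}], 'top': [{'uv': [234.1, 192.9], 'p': 0.51}]}
[0.5506 0.1541 0.166 ]
```

The bar is past vertical, resting on the rear finger. Lower it close to the screen, then lift out.

```bash
f(){ grep -E 'eef|wrist|wid'; }
python3 -m handwheel '[{"translation":[0.6,0,-0.1],"turn":0},{"translation":[1.2,0,-0.2],"turn":0},{"translation":[1.8,0,-0.3],"turn":0},{"translation":[2.2,0,-0.4],"turn":0},{"translation":[2.2,0,-0.4],"turn":0}]'|f
python3 -m handwheel '[{"translation":[0,0,0.5],"turn":0},{"translation":[0,0,1],"turn":0},{"translation":[0,0,2],"turn":0},{"translation":[0,0,4],"turn":0},{"translation":[0,0,8],"turn":0}]'|f
python3 -m handwheel '[{"translation":[-4,0,4],"turn":0},{"translation":[-9,2,6],"turn":0},{"translation":[-12,6,8],"turn":0},{"translation":[-12,6,8],"turn":0}]'|f
python3 - <<'E'
from h import *
np.set_printoptions(precision=4,suppress=True)
C={"side":cam("side"),"top":cam("top")}
im={n:save(n,n+"13.png") for n in C}
for l in("bar_grip","splash_screen","recipe_book","herb_jar","mug","spice_jar","salt_shaker"):
    u={n:manip.place_of(l,n) for n in C}; print(l,[(n,u[n][0]["uv"]) for n in C if u[n]])
    if all(u.values()): print(tri([C["side"],C["top"]],[u[n][0]["uv"] for n in C]))
a=cv2.resize(im["side"][70:220,250:410],None,fx=3,fy=3,interpolation=cv2.INTER_CUBIC); b=cv2.resize(im["top"][140:250,190:300],(320,320),interpolation=cv2.INTER_CUBIC)
o=np.zeros((450,800,3),np.uint8);o[:,:480]=a;o[:320,480:]=b; cv2.imwrite("pics/v13.png",o[:,:,::-1])
E
```

```text
eef_pos: [0.5655, 0.1402, 0.1378]
wrist_force: [1.0, -0.1, 0.4]
grip_width: 0.0234
eef_pos: [0.564, 0.1398, 0.2178]
wrist_force: [0.4, 0.3, 0.1]
grip_width: 0.0236
eef_pos: [0.4443, 0.2022, 0.3012]
wrist_force: [-0.3, -1.0, 0.8]
grip_width: 0.0233
bar_grip [('side', [339.3, 115.3]), ('top', [319.0, 166.4])]
[ 0.5739 -0.0611  0.2854]
splash_screen [('side', [316.5, 160.6]), ('top', [250.6, 202.4])]
[0.5351 0.1361 0.0311]
recipe_book [('side', [324.7, 160.1])]
herb_jar [('side', [288.8, 181.1]), ('top', [257.5, 239.2])]
[ 0.4426  0.118  -0.012 ]
mug [('side', [270.3, 162.8]), ('top', [229.9, 245.5])]
[ 0.411   0.1974 -0.0023]
spice_jar [('side', [297.1, 208.4]), ('top', [299.6, 234.5])]
[ 0.4542 -0.0068  0.0006]
salt_shaker [('side', [380.7, 208.6]), ('top', [316.7, 164.2])]
[ 0.66   -0.0505  0.0013]
```

View pics/v13.png

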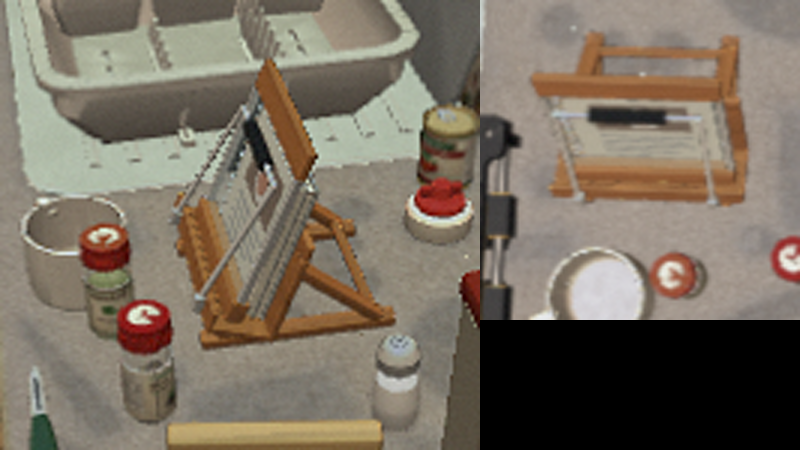

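The picture shows the bar resting on the screen (sleeve at side pixel ≈(336,118)), the screen leaning on the book behind the lip, and the jars and mug in place. One numeric check on the feet before handing in.

Run:
```python
from h import *
np.set_printoptions(precision=4,suppress=True)
C={"side":cam("side"),"top":cam("top")}
for n in C: manip.grab_frame(n)
for l in("splash_screen","recipe_book","ledge","bar_grip"):
    for n in C:
        u=manip.place_of(l,n); r=manip.regions_of(l,n); print(l,n,u[0]["uv"] if u else 0,r[0]["extent"] if r else 0)
a=np.radians(20); L=np.array([[np.cos(a),0,np.sin(a)],[0,1,0],[-np.sin(a),0,np.cos(a)]])
for x in(-.031,-.041): print(x,[proj(C[n],L@[x,0,0]+[.58,.14,.022])[0] for n in C])
print("sleeve .34",[proj(C[n],[.5904,.14,.1525])[0] for n in C],"th .5",[proj(C[n],[.5235+.126*np.sin(.4),.14,.0457+.126*np.cos(.4)])[0] for n in C])
```

```text
splash_screen side [322.3, 159.8] [313.5, 90.0, 354.9, 175.9]
splash_screen top [249.5, 201.8] [207.9, 167.6, 279.0, 205.0]
recipe_book side [327.0, 160.5] [330.2, 132.3, 355.3, 176.4]
recipe_book top [229.8, 242.3] 0
ledge side [331.0, 154.8] [303.7, 105.3, 355.7, 184.1]
ledge top [250.3, 187.8] [215.0, 168.3, 281.7, 210.8]
bar_grip side [338.8, 115.4] [319.7, 106.9, 338.3, 160.9]
bar_grip top [240.6, 180.4] [217.3, 178.6, 271.7, 203.9]
-0.031 [array([323.4166, 158.3717]), array([249.2738, 198.2689])]
-0.041 [array([319.972 , 157.7826]), array([248.9006, 201.3719])]
sleeve .34 [array([337.8181, 118.2891]), array([241.538 , 177.6711])] th .5 [array([330.8842, 115.8611]), array([240.4621, 183.8884])]
```

Sleeve matches the resting angle (about 0.34–0.4), and the feet are in range. Handing in.

```bash
python3 -c "
from rig import manip
print(manip.observe()['t']); print(manip.hand_in())"
```

```text
43.925
the job is handed in; nothing more can be done
None
```

I handed the job in at 43.9 s: the book is on the ledge with its page out, the screen is leaning on it and the bar is back against the screen. This is from my last camera check; no verdict came back.

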